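# Wipe the heat-sink offcuts off the test fixture

## Robot

A 7-joint arm with a two-finger parallel gripper is mounted at the origin on the work surface. World frame = base frame: x ahead of the robot, y to its left, z up, the work surface at z = 0. Lengths are in m, angles in rad, forces in N, time in s.
With the tool pointing down it reaches from about 0.425 to 0.825 m from the base axis. Payload 3.6 kg.
Tool frame: the origin (TCP) lies between the finger pads; the fingertips stand 19 mm ahead of it and the grasp point (between the pads) is the TCP; y points along the fingers, x is the direction in which the jaws open and shut, and the axes are right-handed (so a half turn about y gives the same grasp; the last joint's range is limited). The gripper opens to 85 mm and grips with 20 to 120 N. Pads are 22 mm wide; open, the fingers measure 114 mm over their backs; the gripper's body (76 mm by 85 mm) begins 54 mm behind the grasp point. The pads swing forward as they close: fully open they stand 13 mm farther back than shut.
Start: joints at [-1.264, 0.615, -0.013, 1.423, 0.008, 1.103, -0.04], TCP at [0.213, 0.614, 0.25] pointing down, gripper open.
Joint ranges: [-3.12, 3.12], [-0.3, 2.06], [-1.34, 1.32], [0.26, 2.42], [-1.36, 4.5], [0.01, 1.98], [-2.84, 2.84]. Speed limits (rad/s): [2.79, 2.79, 3.14, 3.14, 3.14, 3.14, 3.14].

## Interface

Orientations are given as a unit quaternion [w, x, y, z].
In Python, from cell import manip gives the robot as it stands.
- The arm moves only by the tool servo_tool, never from a script. Its argument "plan" is a list of rows, each an object of numbers: "claw": the opening, from 0 (shut) to 1 (fully open); "x", "y", "z": the shift along the tool's x, y, z in mm; "yaw": the turn about the tool's y in rad. In form: [{"claw": .., "x": .., "y": .., "z": .., "yaw": ..}, ...]. A call has exactly 10 rows; each row shifts and turns the commanded pose from where the row before left it, along the tool's axes as they then stand; what a row does not reach is not made up. A row lasts 1/10 s, in which the tool goes at most 50 mm and 8.59 degrees, less where a joint would pass 70% of its speed; a pose out of reach is approached as far as the arm can. A call with a gripper value outside its range is refused whole. The fingers move at their own pace and stop on an object; "force" is the grip in N (left out, the last holds). Time passes only in rows, so rows that do not move let the fingers close, or fill a call up. It gives the time, the measured TCP pose, the force and the opening at its end, in the units of the state.
- manip.get_state(): the state, without advancing time (a new reading comes with each control period).
- manip.get_image(name): name is "side" or "top" or "wrist"; returns a dict with "pixels" (480x640x3 uint8, red, green, blue), "camera_matrix" (3x3 intrinsics, pixels), "k1" (the pictures are not rectified: a ray, as slopes to the right and down, at radius r is drawn at 1 + k1 r^2 times it, then the intrinsics apply), "R" (3x3) and "t" (3): a world point X has camera coordinates R X + t. Camera axes: x right, y down, z forward; pixel columns grow to the right and rows downward; lengths in m; the calibration is good to about 2 mm. A picture is of the moment at which its call begins. There is no depth.
- manip.finish_job(): hands the job in, once; it reports no verdict.
The state is a dict: "clock": time; "joint_pos": joint angles; "qvel": joint speeds; "joint_torque": joint torques, N m; "eef_pos": TCP position; "orientation": TCP orientation; "wrist_force": force on the tool from outside, world axes, zero at the start; "torque": the same for the moment, N m; "gripper_width": opening from 0.0 (shut) to 1.0 (fully open).
Only numpy, scipy, OpenCV 4.12 (cv2) and the standard library are available. Lean on these libraries where they do the work, as an engineer would, in place of code of your own. Each camera call takes 0.05 s, during which the arm holds its last target. There are 200 camera calls.

## Task

Pick up the wooden scraper block and use it to wipe all five loose aluminium offcuts off the black plate of the test fixture into the steel catch tray at its open end. Then stand the block upright back on the bench about where you found it. Touch the offcuts with the block only, never with the gripper, and leave the other things on the bench where they are.

Things in the scene. Friction and masses are not known exactly. Their poses are not given: they have to be found in the camera images.
- fixture: fixed grey fixture with a flat black plate on top, 170 mm (its x) by 200 mm (its y), plate surface 40 mm above the bench; origin: centre of its underside, z up. Both long sides (x = +-80 to +-85 mm) have a lip 8 mm above the plate. The ends at y = +-100 mm have none: the tray adjoins one of them, the head unit the other, in either order
- tray: fixed open steel catch tray, 170 mm (x) by 100 mm (y), 34 mm high, walls and floor 3 mm; origin: centre of its underside, axes parallel to the fixture's; stands at the fixture's open end (2 mm gap), its centre 152 mm from the fixture's centre along the fixture's +y or -y; its rim is 6 mm below the plate
- head: fixed grey head unit with display and blue knob, 170 mm (x) by 100 mm (y), 65 mm high (25 mm above the plate; knob top at 78 mm); closes the other end of the plate, its centre 152 mm from the fixture's centre; origin: centre of its underside, axes parallel to the fixture's
- scraper: loose wooden scraper block standing on the bench, about 160 g: a foot 100 mm long (its x), 30 mm thick (its y), 30 mm high with rubber sole, and on it a grip 60 mm long (x), 22 mm thick (y), from 29 to 77 mm height; origin: centre of the sole, z up through the grip. Starts left or right of the fixture
- chip0: loose aluminium heat-sink offcut, 24 x 16 mm and 13 mm high (a 5 mm base with one or two 3 mm fins along its length), 11 g; origin: centre of its underside, x along its length, z up out of the base; starts lying on the fixture's plate
- chip1: loose aluminium heat-sink offcut, 24 x 16 mm and 13 mm high (a 5 mm base with one or two 3 mm fins along its length), 11 g; origin: centre of its underside, x along its length, z up out of the base; starts lying on the fixture's plate
- chip2: loose aluminium heat-sink offcut, 24 x 16 mm and 13 mm high (a 5 mm base with one or two 3 mm fins along its length), 11 g; origin: centre of its underside, x along its length, z up out of the base; starts lying on the fixture's plate
- chip3: loose aluminium heat-sink offcut, 24 x 16 mm and 13 mm high (a 5 mm base with one or two 3 mm fins along its length), 11 g; origin: centre of its underside, x along its length, z up out of the base; starts lying on the fixture's plate
- chip4: loose aluminium heat-sink offcut, 24 x 16 mm and 13 mm high (a 5 mm base with one or two 3 mm fins along its length), 11 g; origin: centre of its underside, x along its length, z up out of the base; starts lying on the fixture's plate
- jar: amber glass jar with black cap, 56 mm across, 85 mm high, loose bystander on the far side of the fixture from the scraper; origin: centre of its underside
- meter: yellow hand-held meter lying flat, 150 x 75 x 32 mm, loose bystander; origin: centre of its underside
- tape: roll of yellow tape lying flat, 90 mm across, 19 mm high, loose bystander; origin: centre of its underside
- driver: screwdriver lying on the bench, 190 mm long, loose bystander between robot and fixture; origin: middle of its length at bench height, x along it towards the tip
- module: green circuit board with parts, 100 x 130 mm, 21 mm high, loose bystander; origin: centre of its underside
- cup: small white plastic cup, 72 mm across, 60 mm high, loose bystander; origin: centre of its underside
Not all that is in view belongs to the job. Of the things like the scraper, leave any that is blue, purple or red; of the rest the smaller one is meant.

How it is judged:
On the way, in this order (a step that is already met when the one before it is completed fails the run):
1. the scraper block has been brought upright onto the plate (sole within 25 mm above it) (x of scraper in the frame of fixture between -0.09 and 0.09 m and y of scraper in the frame of fixture between -0.12 and 0.12 m and z of scraper in the frame of fixture between 0.036 and 0.065 m and angle between scraper's own z axis and vertical below 0.5 rad), for 0.2 s.
2. all five offcuts are in the catch tray (x of chip0 in the frame of tray between -0.085 and 0.085 m and y of chip0 in the frame of tray between -0.05 and 0.05 m and z of each of chip0, chip1, chip2, chip3, chip4 in the frame of tray below 0.036 m and x of chip1 in the frame of tray between -0.085 and 0.085 m and y of chip1 in the frame of tray between -0.05 and 0.05 m and x of chip2 in the frame of tray between -0.085 and 0.085 m and y of chip2 in the frame of tray between -0.05 and 0.05 m and x of chip3 in the frame of tray between -0.085 and 0.085 m and y of chip3 in the frame of tray between -0.05 and 0.05 m and x of chip4 in the frame of tray between -0.085 and 0.085 m and y of chip4 in the frame of tray between -0.05 and 0.05 m), for 0.2 s.
At the end, for the whole second after the job is handed in: All five offcuts lie at rest in the catch tray, below the level of the plate; the scraper block stands upright (within 0.15 rad) and still on the bench within 60 mm of where it started (all of step 2 and distance of scraper from where it was at the start of the episode below 0.06 m and angle between scraper's own z axis and vertical below 0.15 rad and linear speed of scraper below 0.02 m/s and linear speed of each of chip0, chip1, chip2, chip3, chip4 below 0.03 m/s); the robot touches nothing.
It fails at once if the gripper or arm touches an offcut (over 0.5 N) (contact force between any of the fingers, the arm and chip0 above 0.5 N or contact force between any of the fingers, the arm and chip1 above 0.5 N or contact force between any of the fingers, the arm and chip2 above 0.5 N or contact force between any of the fingers, the arm and chip3 above 0.5 N or contact force between any of the fingers, the arm and chip4 above 0.5 N).
It fails at once if another loose thing on the bench is moved by more than 30 mm (distance of any of jar, meter, tape, driver, module, cup from where it was at the start of the episode above 0.03 m).
It also fails if it takes over 56 s, if anything falls off the work surface, if the arm or the gripper's body presses on something with over 40 N, if the wrist force passes 120 N, or if a joint passes its speed limit or range.

## Working session

There is one attempt and no reset: what is moved stays moved. The work goes in short steps, Python scripts to look and compute and a tool call to move; the robot and the scene stay as the last step left them, time stands still between calls to the robot, and variables do not carry over. Pictures are saved under pics/ and viewed, about 8 in all and at most 12, crops included, and the job is handed in when it is done.

Besides the shell and the picture viewer there is one more tool, called after "Emit:" in YAML: its name, and indented under it one key for each argument. servo_tool: Moves the arm, as the interface text tells. Its arguments: {"type":"object","properties":{"plan":{"type":"array"},"force":{"type":"number"}},"required":["plan"]}

```bash
mkdir -p pics; ls
python3 - <<'E'
from cell import manip
import cv2,pickle
s=manip.get_state();print(s)
for n in("top","side"):
    d=manip.get_image(n);pickle.dump(d,open(f"pics/{n}0.pkl","wb"))
    cv2.imwrite(f"pics/{n}0.png",d["pixels"][:,:,::-1]);print(n,d["camera_matrix"],d["k1"],d["R"],d["t"])
E
```

```text
pics
{'clock': 0.0, 'joint_pos': array([-1.26351776,  0.6159178 , -0.01263095,  1.42494667,  0.00808924,
        1.10337666, -0.04036602]), 'qvel': array([ 0.00080752,  0.00053883, -0.00018889,  0.00076381,  0.00031949,
        0.00040673, -0.00077296]), 'joint_torque': array([ 1.58922767e-04, -4.69202113e+01,  2.59121256e-01, -1.71036404e+01,
        9.90281522e-03,  9.55085823e-03,  3.23953792e-06]), 'eef_pos': array([0.21269167, 0.6134434 , 0.24912312]), 'orientation': array([-0.57554983,  0.57662689,  0.40928163, -0.41077046]), 'wrist_force': array([ 0.66288803,  0.09443867, -0.42946136]), 'torque': array([-0.01264165, -0.04962204, -0.04681922]), 'gripper_width': 0.9985962897524414}
top [[561.29151925   0.         318.16907096]
 [  0.         561.29151925 245.34022029]
 [  0.           0.           1.        ]] -0.1302126342737533 [[-0.01181676 -0.99992959  0.00108791]
 [-0.99837821  0.01173782 -0.0557062 ]
 [ 0.05568951 -0.00174441 -0.99844661]] [-0.05759579  0.54533162  1.57475467]
side [[464.9724545    0.         320.59438619]
 [  0.         464.9724545  237.9148222 ]
 [  0.           0.           1.        ]] -0.07360220930132745 [[-0.84569457 -0.53338356  0.01739721]
 [-0.42056296  0.64603769 -0.63699458]
 [ 0.32852319 -0.54601948 -0.77067194]] [0.41417447 0.32133855 1.05116267]
```

View pics/top0.png

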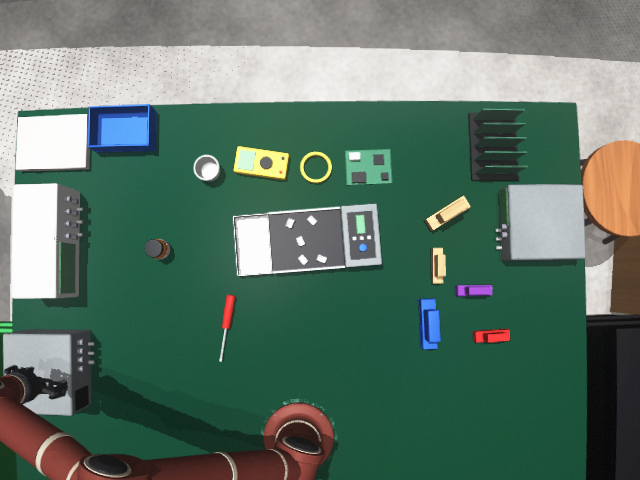

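View pics/side0.png

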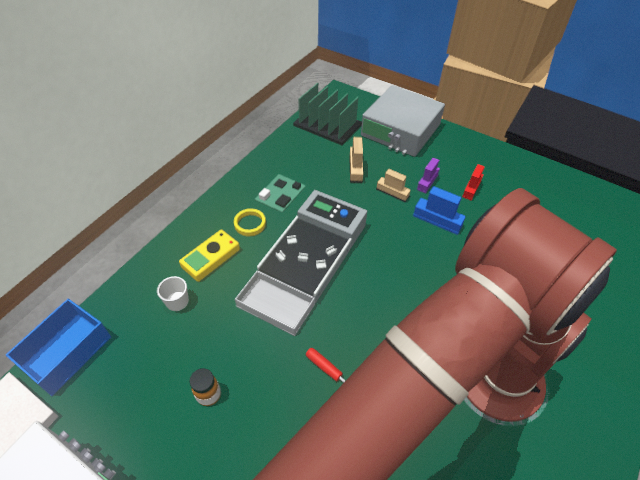

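Candidates in the top view are the large wooden block (448,213), the small wooden block (438,265), purple (475,290), blue (430,324) and red (492,336). I choose the small wooden one at (438,265). The tray is at the left end (253,246), which is world +y. The five chips lie between (290,223) and (321,259).

```bash
cat > h.py <<'E'
import numpy as np,cv2,pickle
def ray(d,uv,z):
    K=d["camera_matrix"];uv=np.atleast_2d(np.float64(uv))
    p=cv2.undistortPoints(uv.reshape(-1,1,2),K,np.array([d["k1"],0,0,0,0.])).reshape(-1,2)
    R,t=d["R"],d["t"];c=-R.T@t
    v=np.c_[p,np.ones(len(p))]@R
    return c+v*((np.reshape(z,-1)-c[2])/v[:,2])[:,None]
def proj(d,X):
    q=np.atleast_2d(X)@d["R"].T+d["t"];s=q[:,:2]/q[:,2:];r2=(s**2).sum(1,keepdims=True)
    s=s*(1+d["k1"]*r2);K=d["camera_matrix"];return s*[K[0,0],K[1,1]]+K[:2,2]
def comps(m,amin=8):
    c,_=cv2.findContours(m.astype(np.uint8),cv2.RETR_EXTERNAL,cv2.CHAIN_APPROX_NONE)
    return [k for k in c if cv2.contourArea(k)>=amin]
E
python3 - <<'E'
from h import *
d=pickle.load(open("pics/top0.pkl","rb"));im=d["pixels"];hsv=cv2.cvtColor(im,cv2.COLOR_RGB2HSV)
print("cam",-d["R"].T@d["t"])
H,S,V=[hsv[...,i].astype(int) for i in range(3)]
roi=np.zeros(H.shape,bool);roi[180:300,415:480]=1
for k in comps(roi&(H<30)&(S>40)&(V>90),30):
    r=cv2.minAreaRect(k);b=cv2.boxPoints(r);print("wood",r,ray(d,b,0.03)[:,:2].round(4).tolist(),ray(d,[r[0]],[.03]))
roi[:]=0;roi[195:285,228:388]=1
m=roi&~((H>50)&(H<95)&(S>80))
for k in comps(m,500):
    r=cv2.minAreaRect(k);print("fix",r,[ [z,ray(d,cv2.boxPoints(r),z)[:,:2].round(4).tolist()] for z in(.034,.048)])
roi[:]=0;roi[212:271,274:340]=1
for k in comps(roi&(V>140),8):
    M=cv2.moments(k);u=[M['m10']/M['m00'],M['m01']/M['m00']];
    if M['m00']<200:print("chip",u,M['m00'],ray(d,[u],.05)[0,:2].round(4))
a=cv2.resize(im[185:305,400:520],None,fx=4.5,fy=4.5,interpolation=2);s=pickle.load(open("pics/side0.pkl","rb"))["pixels"][120:240,340:500]
b=cv2.resize(s,None,fx=3.3,fy=3.3);o=np.zeros((540,800,3),np.uint8);a=cv2.resize(a,(400,400));b=cv2.resize(b,(400,300));o[:400,:400]=a;o[:300,400:]=b
f=cv2.resize(im[200:285,225:390],None,fx=2,fy=2);o[310:310+f.shape[0],420:420+f.shape[1]]=f
cv2.imwrite("pics/c1.png",o[:,:,::-1])
E
```

```text
cam [ 0.45606929 -0.06124571  1.60274947]
wood ((438.5, 265.5), (35.0, 13.0), 90.0) [[0.5325, -0.3851], [0.5321, -0.4222], [0.4333, -0.42], [0.4339, -0.383]] [[ 0.48288965 -0.40250452  0.03      ]]
wood ((447.6180114746094, 212.50428771972656), (13.954094886779785, 45.85852813720703), 58.392494201660156) [[0.6161, -0.3655], [0.6839, -0.4798], [0.6497, -0.5], [0.5821, -0.3855]] [[ 0.63278614 -0.43239369  0.03      ]]
fix ((306.39422607421875, 240.26620483398438), (64.3639907836914, 146.1498260498047), 85.10090637207031) [[0.034, [[0.6336, 0.181], [0.6641, -0.2297], [0.4833, -0.2418], [0.4531, 0.1661]]], [0.048, [[0.6321, 0.1789], [0.6622, -0.2282], [0.4831, -0.2402], [0.4531, 0.1641]]]]
chip [316.7494824016563, 268.21532091097305] 80.5 [ 0.4794 -0.0593]
chip [321.1353135313531, 258.24422442244224] 50.5 [ 0.5068 -0.0717]
chip [302.41002949852503, 259.1120943952802] 56.5 [ 0.505  -0.0199]
chip [299.84444444444443, 240.68253968253967] 52.5 [ 0.5562 -0.0133]
chip [289.3301886792453, 222.45283018867926] 53.0 [0.6073 0.0154]
chip [311.65, 219.69333333333333] 50.0 [ 0.6143 -0.0467]
```

View pics/c1.png

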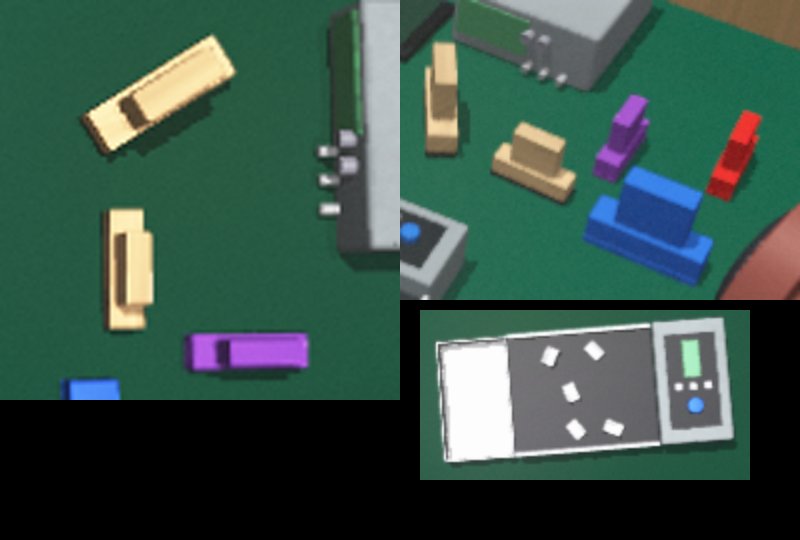

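The crop confirms the choice: the small wooden block stands with its foot along world x. The head and blue knob are at the -y end and the tray at the +y end.

Run:
```python
from h import *
from scipy.spatial.transform import Rotation as Ro
d=pickle.load(open("pics/top0.pkl","rb"));g=cv2.cvtColor(d["pixels"],cv2.COLOR_RGB2GRAY).astype(float)
q=[-0.57554983,0.57662689,0.40928163,-0.41077046];print("tool axes cols\n",Ro.from_quat(q[1:]+q[:1]).as_matrix().round(3))
# lip crests along the plate, brightest row near both edges
for a,b in((203,222),(258,276)):
    P=[]
    for u in range(280,338):
        col=g[a:b,u]-np.median(g[a:b,u]);i=col.argmax();w=np.clip(col[max(i-1,0):i+2],0,None);P.append([u,a+max(i-1,0)+(w*np.arange(len(w))).sum()/w.sum()])
    X=ray(d,P,.048)[:,:2];vx,vy,x0,y0=cv2.fitLine(X.astype(np.float32),cv2.DIST_HUBER,0,.01,.01).ravel()
    print("lip angle dx/dy",vx/vy,"x at y=-.03",x0+vx/vy*(-.03-y0))
# plate ends along the middle: tray/plate and plate/head transitions
for o in(-20,0,20):
    u=np.arange(255,370);v=240.3+o-0.083*(u-306);prof=cv2.remap(g.astype(np.float32),u.astype(np.float32)[None],v.astype(np.float32)[None],1)[0]
    gr=np.diff(prof);i=gr[:40].argmin();j=60+gr[60:105].argmax()
    print(o,prof[i-1:i+3].round(),prof[j-2:j+4].round(),ray(d,[[u[i]+.5,v[i]],[u[j]+.5,v[j]]],[.04,.065])[:,:2].round(4).tolist())
# scraper edges
hs=cv2.cvtColor(d["pixels"],cv2.COLOR_RGB2HSV)
for v in(250,255,265,275,280): print(v,[f"{h[2]}" for h in hs[v,428:450]])
print(ray(d,[[432,265],[445,265]],[.03,.077])[:,:2])
```

```text
tool axes cols
 [[ 0.328 -0.001 -0.945]
 [ 0.945 -0.002  0.328]
 [-0.003 -1.    -0.   ]]
lip angle dx/dy -0.06707575 x at y=-.03 0.64217585
lip angle dx/dy -0.06803522 x at y=-.03 0.47687063
-20 [253. 243.  95. 114.] [100.  91. 110. 184. 213. 208.] [[0.6062, 0.0743], [0.6181, -0.1291]]
0 [251. 224. 141. 114.] [ 95.  72. 126. 202. 213. 214.] [[0.5503, 0.0718], [0.5633, -0.1338]]
20 [252. 241.  96. 114.] [106. 104. 138. 214. 248. 253.] [[0.4949, 0.0666], [0.5031, -0.0589]]
250 ['90', '90', '53', '82', '75', '250', '251', '252', '252', '253', '253', '253', '252', '252', '249', '95', '91', '88', '89', '91', '90', '89']
255 ['88', '89', '58', '83', '92', '250', '200', '150', '104', '113', '252', '250', '251', '252', '250', '250', '246', '149', '89', '92', '90', '88']
265 ['90', '89', '66', '78', '89', '245', '194', '101', '100', '109', '248', '249', '250', '250', '248', '248', '245', '184', '91', '91', '89', '90']
275 ['92', '89', '66', '63', '71', '246', '208', '103', '96', '118', '245', '241', '239', '237', '236', '233', '232', '211', '90', '89', '90', '89']
280 ['87', '90', '84', '66', '90', '247', '252', '253', '252', '252', '252', '253', '252', '249', '243', '123', '89', '89', '91', '92', '89', '88']
[[ 0.48455326 -0.38400141]
 [ 0.48320573 -0.41035294]]
```

```bash
cat > plan.py <<'E'
import sys,json,numpy as np
from scipy.spatial.transform import Rotation as Ro
from cell import manip
def plan(segs,claw):
    """segs: (kind,x,y,z,psi,rows), psi = unwrapped world heading of tool x; kind 'l' line or 'a' arc about base."""
    s=manip.get_state();q=s["orientation"];R=Ro.from_quat([*q[1:],q[0]]);p=np.array(s["eef_pos"])
    X=R.as_matrix()[:,0];psi=np.arctan2(X[1],X[0]);rows=[]
    print("at",p.round(4),"psi",round(psi,3),"t",s["clock"],"F",np.round(s["wrist_force"],1),"w",round(s["gripper_width"],3))
    P=p.copy();a=psi
    for k,x,y,z,b,n in segs:
        T=np.array([x,y,z]);P0=P.copy();a0=a
        b=a0+(b-a0) if abs(b-a0)>3.2 or k=='a' else a0+(b-a0+np.pi)%(2*np.pi)-np.pi
        for i in range(1,n+1):
            f=i/n
            if k=='a':
                r=np.hypot(*P0[:2])*(1-f)+np.hypot(x,y)*f;t=np.arctan2(P0[1],P0[0])*(1-f)+np.arctan2(y,x)*f
                W=np.array([r*np.cos(t),r*np.sin(t),P0[2]*(1-f)+z*f])
            else: W=P0*(1-f)+T*f
            wb=a0+(b-a0)*f
            dl=R.inv().apply(W-p).round();yw=round(-(wb-a),2)
            rows.append(dict(claw=claw,x=int(dl[0]),y=int(dl[1]),z=int(dl[2]),yaw=yw))
            p=p+R.apply(dl/1000);R=R*Ro.from_euler('y',yw);a=a-yw
        P=T
    while len(rows)%10: rows.append(dict(claw=claw,x=0,y=0,z=0,yaw=0))
    for i in range(0,len(rows),10): print(json.dumps(rows[i:i+10]).replace(" ",""))
E
python3 - <<'E'
from plan import plan
plan([('a',.483,-.400,.20,1.2367-2.82,28)],1)
E
```

```text
at [0.2127 0.6135 0.2492] psi 1.237 t 0.1 F [-0.7  0.3  0.1] w 1.003
[{"claw":1,"x":0,"y":0,"z":0,"yaw":0.1},{"claw":1,"x":0,"y":0,"z":0,"yaw":0.1},{"claw":1,"x":0,"y":0,"z":0,"yaw":0.1},{"claw":1,"x":0,"y":0,"z":0,"yaw":0.1},{"claw":1,"x":0,"y":0,"z":0,"yaw":0.1},{"claw":1,"x":0,"y":0,"z":0,"yaw":0.1},{"claw":1,"x":0,"y":0,"z":0,"yaw":0.11},{"claw":1,"x":0,"y":0,"z":0,"yaw":0.1},{"claw":1,"x":0,"y":0,"z":0,"yaw":0.1},{"claw":1,"x":0,"y":0,"z":0,"yaw":0.1}]
[{"claw":1,"x":0,"y":0,"z":0,"yaw":0.1},{"claw":1,"x":0,"y":0,"z":0,"yaw":0.1},{"claw":1,"x":0,"y":0,"z":0,"yaw":0.1},{"claw":1,"x":0,"y":0,"z":0,"yaw":0.1},{"claw":1,"x":0,"y":0,"z":0,"yaw":0.1},{"claw":1,"x":1,"y":0,"z":0,"yaw":0.1},{"claw":1,"x":1,"y":0,"z":0,"yaw":0.1},{"claw":1,"x":1,"y":0,"z":0,"yaw":0.1},{"claw":1,"x":1,"y":0,"z":0,"yaw":0.1},{"claw":1,"x":1,"y":0,"z":0,"yaw":0.1}]
[{"claw":1,"x":1,"y":0,"z":0,"yaw":0.11},{"claw":1,"x":1,"y":0,"z":0,"yaw":0.1},{"claw":1,"x":1,"y":0,"z":0,"yaw":0.1},{"claw":1,"x":1,"y":0,"z":0,"yaw":0.1},{"claw":1,"x":1,"y":0,"z":0,"yaw":0.1},{"claw":1,"x":1,"y":0,"z":0,"yaw":0.1},{"claw":1,"x":1,"y":0,"z":0,"yaw":0.1},{"claw":1,"x":1,"y":0,"z":0,"yaw":0.1},{"claw":1,"x":0,"y":0,"z":0,"yaw":0},{"claw":1,"x":0,"y":0,"z":0,"yaw":0}]
```

Forgot the mm conversion; fixing that.

```bash
sed -i 's/apply(W-p).round()/apply((W-p)*1000).round()/' plan.py
python3 - <<'E'
from plan import plan
plan([('a',.483,-.400,.20,1.2367-2.82,30)],1)
E
```

```text
at [0.2127 0.6135 0.2492] psi 1.237 t 0.1 F [-0.7  0.3  0.1] w 1.003
[{"claw":1,"x":-2,"y":2,"z":-42,"yaw":0.09},{"claw":1,"x":-1,"y":1,"z":-41,"yaw":0.1},{"claw":1,"x":0,"y":2,"z":-42,"yaw":0.09},{"claw":1,"x":2,"y":2,"z":-41,"yaw":0.1},{"claw":1,"x":3,"y":1,"z":-42,"yaw":0.09},{"claw":1,"x":4,"y":2,"z":-41,"yaw":0.09},{"claw":1,"x":5,"y":2,"z":-41,"yaw":0.1},{"claw":1,"x":7,"y":1,"z":-41,"yaw":0.09},{"claw":1,"x":8,"y":2,"z":-41,"yaw":0.1},{"claw":1,"x":9,"y":2,"z":-40,"yaw":0.09}]
[{"claw":1,"x":10,"y":1,"z":-40,"yaw":0.09},{"claw":1,"x":11,"y":2,"z":-40,"yaw":0.1},{"claw":1,"x":12,"y":2,"z":-39,"yaw":0.09},{"claw":1,"x":14,"y":2,"z":-39,"yaw":0.1},{"claw":1,"x":15,"y":1,"z":-38,"yaw":0.09},{"claw":1,"x":15,"y":2,"z":-38,"yaw":0.09},{"claw":1,"x":17,"y":2,"z":-37,"yaw":0.1},{"claw":1,"x":18,"y":1,"z":-37,"yaw":0.09},{"claw":1,"x":19,"y":2,"z":-36,"yaw":0.1},{"claw":1,"x":20,"y":2,"z":-36,"yaw":0.09}]
[{"claw":1,"x":21,"y":2,"z":-35,"yaw":0.09},{"claw":1,"x":22,"y":1,"z":-34,"yaw":0.1},{"claw":1,"x":24,"y":2,"z":-33,"yaw":0.09},{"claw":1,"x":23,"y":2,"z":-33,"yaw":0.1},{"claw":1,"x":26,"y":2,"z":-32,"yaw":0.09},{"claw":1,"x":25,"y":1,"z":-31,"yaw":0.09},{"claw":1,"x":27,"y":2,"z":-31,"yaw":0.1},{"claw":1,"x":28,"y":2,"z":-29,"yaw":0.09},{"claw":1,"x":28,"y":2,"z":-29,"yaw":0.1},{"claw":1,"x":29,"y":1,"z":-27,"yaw":0.09}]
```

Emit:
servo_tool:
  plan:
    - {"claw": 1, "x": -2, "y": 2, "z": -42, "yaw": 0.09}
    - {"claw": 1, "x": -1, "y": 1, "z": -41, "yaw": 0.1}
    - {"claw": 1, "x": 0, "y": 2, "z": -42, "yaw": 0.09}
    - {"claw": 1, "x": 2, "y": 2, "z": -41, "yaw": 0.1}
    - {"claw": 1, "x": 3, "y": 1, "z": -42, "yaw": 0.09}
    - {"claw": 1, "x": 4, "y": 2, "z": -41, "yaw": 0.09}
    - {"claw": 1, "x": 5, "y": 2, "z": -41, "yaw": 0.1}
    - {"claw": 1, "x": 7, "y": 1, "z": -41, "yaw": 0.09}
    - {"claw": 1, "x": 8, "y": 2, "z": -41, "yaw": 0.1}
    - {"claw": 1, "x": 9, "y": 2, "z": -40, "yaw": 0.09}

```text
clock: 1.1
eef_pos: [0.5334, 0.3587, 0.2326]
orientation: [-0.699, 0.7, 0.103, -0.104]
wrist_force: [-0.3, 0.1, 1.1]
gripper_width: 1.004
```

Emit:
servo_tool:
  plan:
    - {"claw": 1, "x": 10, "y": 1, "z": -40, "yaw": 0.09}
    - {"claw": 1, "x": 11, "y": 2, "z": -40, "yaw": 0.1}
    - {"claw": 1, "x": 12, "y": 2, "z": -39, "yaw": 0.09}
    - {"claw": 1, "x": 14, "y": 2, "z": -39, "yaw": 0.1}
    - {"claw": 1, "x": 15, "y": 1, "z": -38, "yaw": 0.09}
    - {"claw": 1, "x": 15, "y": 2, "z": -38, "yaw": 0.09}
    - {"claw": 1, "x": 17, "y": 2, "z": -37, "yaw": 0.1}
    - {"claw": 1, "x": 18, "y": 1, "z": -37, "yaw": 0.09}
    - {"claw": 1, "x": 19, "y": 2, "z": -36, "yaw": 0.1}
    - {"claw": 1, "x": 20, "y": 2, "z": -36, "yaw": 0.09}

```text
clock: 2.1
eef_pos: [0.6334, -0.0316, 0.2156]
orientation: [-0.67, 0.671, -0.225, 0.224]
wrist_force: [0.3, 0.7, 0.2]
gripper_width: 1.001
```

Emit:
servo_tool:
  plan:
    - {"claw": 1, "x": 21, "y": 2, "z": -35, "yaw": 0.09}
    - {"claw": 1, "x": 22, "y": 1, "z": -34, "yaw": 0.1}
    - {"claw": 1, "x": 24, "y": 2, "z": -33, "yaw": 0.09}
    - {"claw": 1, "x": 23, "y": 2, "z": -33, "yaw": 0.1}
    - {"claw": 1, "x": 26, "y": 2, "z": -32, "yaw": 0.09}
    - {"claw": 1, "x": 25, "y": 1, "z": -31, "yaw": 0.09}
    - {"claw": 1, "x": 27, "y": 2, "z": -31, "yaw": 0.1}
    - {"claw": 1, "x": 28, "y": 2, "z": -29, "yaw": 0.09}
    - {"claw": 1, "x": 28, "y": 2, "z": -29, "yaw": 0.1}
    - {"claw": 1, "x": 29, "y": 1, "z": -27, "yaw": 0.09}

```text
clock: 3.1
eef_pos: [0.4826, -0.3997, 0.1985]
orientation: [0.496, -0.496, 0.504, -0.504]
wrist_force: [0.2, -0.1, -0.5]
gripper_width: 0.998
```

Excellent tracking. Look with the wrist camera.

Run:
```python
from h import *
from cell import manip
d=manip.get_image("wrist");im=d["pixels"];pickle.dump(d,open("pics/w1.pkl","wb"));cv2.imwrite("pics/w1.png",im[:,:,::-1])
print(-d["R"].T@d["t"])
hsv=cv2.cvtColor(im,cv2.COLOR_RGB2HSV);H,S,V=[hsv[...,i].astype(int) for i in range(3)]
for k in comps((H<30)&(S>40)&(V>150),800):
    r=cv2.minAreaRect(k);b=cv2.boxPoints(r);print(np.round(r[0],1),np.round(r[1],1),r[2],[(z,ray(d,b,z)[:,:2].round(4).tolist()) for z in(.03,.077)])
```

```text
[ 0.55791618 -0.40185369  0.32225866]
[325.5 215. ] [138.  49.] 90.0 [(0.03, [[0.5326, -0.3873], [0.532, -0.4207], [0.43, -0.4211], [0.4305, -0.3842]]), (0.077, [[0.5366, -0.3896], [0.5362, -0.4177], [0.4505, -0.418], [0.451, -0.387]])]
[347.7   8.6] [ 74.6 147. ] 57.9946174621582 [(0.03, [[0.6161, -0.3668], [0.662, -0.4462], [0.624, -0.472], [0.5762, -0.3912]]), (0.077, [[0.6067, -0.3724], [0.6452, -0.4391], [0.6134, -0.4607], [0.5732, -0.3929]])]
```

View pics/w1.png

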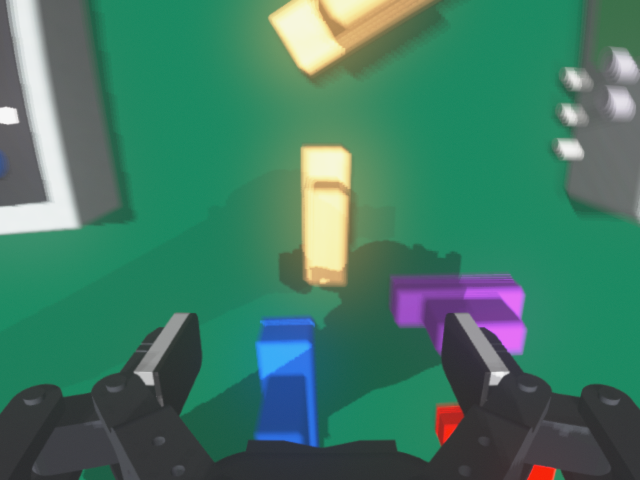

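The wrist view shows the block at (325,215), with its far foot edge at v=150, centred at y≈-0.402. Blue and purple are clear of the fingers. Descend, close and check.

Emit:
servo_tool:
  plan:
    - {"claw": 1, "x": 2, "y": 25, "z": 0, "yaw": 0}
    - {"claw": 1, "x": 0, "y": 30, "z": 0, "yaw": 0}
    - {"claw": 1, "x": 0, "y": 30, "z": 0, "yaw": 0}
    - {"claw": 1, "x": 0, "y": 30, "z": 0, "yaw": 0}
    - {"claw": 1, "x": 0, "y": 20, "z": 0, "yaw": 0}
    - {"claw": 1, "x": 0, "y": 6, "z": 0, "yaw": 0}
    - {"claw": 0, "x": 0, "y": 0, "z": 0, "yaw": 0}
    - {"claw": 0, "x": 0, "y": 0, "z": 0, "yaw": 0}
    - {"claw": 0, "x": 0, "y": 0, "z": 0, "yaw": 0}
    - {"claw": 0, "x": 0, "y": 0, "z": 0, "yaw": 0}
  force: 60

```text
clock: 4.15
eef_pos: [0.4841, -0.4013, 0.0595]
orientation: [-0.497, 0.497, -0.502, 0.504]
wrist_force: [1.3, 0.2, -0.3]
gripper_width: 0.329
```

Emit:
servo_tool:
  plan:
    - {"claw": 0, "x": 0, "y": 0, "z": 0, "yaw": 0}
    - {"claw": 0, "x": 0, "y": 0, "z": 0, "yaw": 0}
    - {"claw": 0, "x": 0, "y": 0, "z": 0, "yaw": 0}
    - {"claw": 0, "x": 0, "y": 0, "z": 0, "yaw": 0}
    - {"claw": 0, "x": 0, "y": 0, "z": 0, "yaw": 0}
    - {"claw": 0, "x": 0, "y": 0, "z": 0, "yaw": 0}
    - {"claw": 0, "x": 0, "y": 0, "z": 0, "yaw": 0}
    - {"claw": 0, "x": 0, "y": 0, "z": 0, "yaw": 0}
    - {"claw": 0, "x": 0, "y": 0, "z": 0, "yaw": 0}
    - {"claw": 0, "x": 0, "y": 0, "z": 0, "yaw": 0}

```text
clock: 5.15
eef_pos: [0.4841, -0.4011, 0.0594]
orientation: [-0.497, 0.497, -0.502, 0.503]
wrist_force: [-0.4, 1.1, 5.4]
gripper_width: 0.253
```

Run:
```python
from plan import plan
p=-1.5034
plan([('l',.484,-.401,.19,p,4),('l',.5397,-.1065,.19,p,9),('l',.5397,-.1065,.101,p,5)],0)
```

```text
at [ 0.4841 -0.4011  0.0594] psi -1.583 t 5.15 F [-0.4  1.1  5.4] w 0.253
[{"claw":0,"x":0,"y":-33,"z":0,"yaw":-0.02},{"claw":0,"x":0,"y":-32,"z":0,"yaw":-0.02},{"claw":0,"x":0,"y":-33,"z":0,"yaw":-0.02},{"claw":0,"x":0,"y":-33,"z":0,"yaw":-0.02},{"claw":0,"x":-32,"y":0,"z":9,"yaw":0.0},{"claw":0,"x":-32,"y":0,"z":8,"yaw":0.0},{"claw":0,"x":-33,"y":0,"z":8,"yaw":0.0},{"claw":0,"x":-32,"y":0,"z":9,"yaw":0.0},{"claw":0,"x":-32,"y":0,"z":8,"yaw":0.0},{"claw":0,"x":-32,"y":0,"z":8,"yaw":0.0}]
[{"claw":0,"x":-33,"y":0,"z":9,"yaw":0.0},{"claw":0,"x":-32,"y":0,"z":8,"yaw":0.0},{"claw":0,"x":-32,"y":0,"z":9,"yaw":0.0},{"claw":0,"x":0,"y":18,"z":0,"yaw":0.0},{"claw":0,"x":0,"y":18,"z":0,"yaw":0.0},{"claw":0,"x":0,"y":18,"z":0,"yaw":0.0},{"claw":0,"x":0,"y":17,"z":0,"yaw":0.0},{"claw":0,"x":0,"y":18,"z":0,"yaw":0.0},{"claw":0,"x":0,"y":0,"z":0,"yaw":0},{"claw":0,"x":0,"y":0,"z":0,"yaw":0}]
```

Emit:
servo_tool:
  plan:
    - {"claw": 0, "x": 0, "y": -33, "z": 0, "yaw": -0.02}
    - {"claw": 0, "x": 0, "y": -32, "z": 0, "yaw": -0.02}
    - {"claw": 0, "x": 0, "y": -33, "z": 0, "yaw": -0.02}
    - {"claw": 0, "x": 0, "y": -33, "z": 0, "yaw": -0.02}
    - {"claw": 0, "x": -32, "y": 0, "z": 9, "yaw": 0.0}
    - {"claw": 0, "x": -32, "y": 0, "z": 8, "yaw": 0.0}
    - {"claw": 0, "x": -33, "y": 0, "z": 8, "yaw": 0.0}
    - {"claw": 0, "x": -32, "y": 0, "z": 9, "yaw": 0.0}
    - {"claw": 0, "x": -32, "y": 0, "z": 8, "yaw": 0.0}
    - {"claw": 0, "x": -32, "y": 0, "z": 8, "yaw": 0.0}

```text
clock: 6.15
eef_pos: [0.5201, -0.2032, 0.1886]
orientation: [-0.516, 0.517, -0.483, 0.482]
wrist_force: [1.4, 0.2, -0.9]
gripper_width: 0.25
```

Emit:
servo_tool:
  plan:
    - {"claw": 0, "x": -33, "y": 0, "z": 9, "yaw": 0.0}
    - {"claw": 0, "x": -32, "y": 0, "z": 8, "yaw": 0.0}
    - {"claw": 0, "x": -32, "y": 0, "z": 9, "yaw": 0.0}
    - {"claw": 0, "x": 0, "y": 18, "z": 0, "yaw": 0.0}
    - {"claw": 0, "x": 0, "y": 18, "z": 0, "yaw": 0.0}
    - {"claw": 0, "x": 0, "y": 18, "z": 0, "yaw": 0.0}
    - {"claw": 0, "x": 0, "y": 10, "z": 0, "yaw": 0.0}
    - {"claw": 0, "x": 0, "y": 0, "z": 0, "yaw": 0.0}
    - {"claw": 0, "x": 0, "y": 0, "z": 0, "yaw": 0}
    - {"claw": 0, "x": 0, "y": 0, "z": 0, "yaw": 0}

```text
clock: 7.15
eef_pos: [0.5403, -0.1068, 0.1261]
orientation: [0.517, -0.516, 0.482, -0.483]
wrist_force: [-1.0, 0.1, -1.7]
gripper_width: 0.251
```

Run:
```python
from h import *
from cell import manip
s=manip.get_state();print(s["eef_pos"],s["joint_pos"].round(2))
o=[]
for n in("wrist","side"):
    d=manip.get_image(n);pickle.dump(d,open(f"pics/{n}2.pkl","wb"));o.append(d)
c=cv2.resize(o[1]["pixels"][170:340,220:390],(400,400));
cv2.imwrite("pics/c2.png",np.hstack([cv2.resize(o[0]["pixels"],(400,300)),np.zeros((300,0,3),np.uint8),c[:300]])[:,:,::-1])
```

```text
[ 0.54034762 -0.10678786  0.12614549] [-0.25  0.7   0.65  1.87 -0.6   0.77 -0.77]
```

View pics/c2.png

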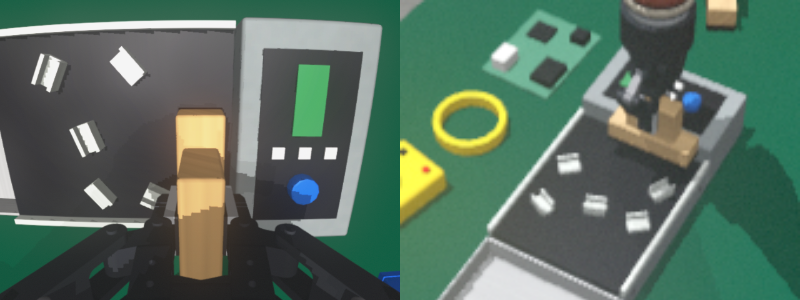

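The wrist view shows the block centred about u=200 in the crop, clear of the head face (u≈243). The nearest chip is at (155,195). Checking the lateral clearance to the lips.

Run:
```python
from h import *
from plan import plan
d=pickle.load(open("pics/wrist2.pkl","rb"));g=cv2.cvtColor(d["pixels"],cv2.COLOR_RGB2GRAY)
for u in(250,320):
    col=g[10:120,u].astype(int);i=10+col.argmax();print(u,i,g[i-8:i+9,u],ray(d,[[u,i]],.048))
print("foot",g[165:185,320],ray(d,[[320,174]],.0967), ray(d,[[282,185],[358,185]],.0967))
for u in (150,250):
    col=g[320:400,u].astype(int);i=320+col.argmax();print(u,i,ray(d,[[u,i]],.048))
p=-1.5034
plan([('l',.5397,-.1065,.101,p,3),('l',.5397,-.1065,.101,p,2),('l',.5266,.086,.101,p,15)],0)
```

```text
250 35 [ 85  85  86  86  89 129 218 244 245 245 245 245 245 245 245 245 244] [[ 0.64531336 -0.06851543  0.048     ]]
320 35 [ 86  85  86  86 102 185 242 244 245 245 245 245 245 245 245 245 243] [[ 0.64714415 -0.09973363  0.048     ]]
foot [ 95  96  96  92  90  91  89  71  64  75 104 112 114 115 116 117 120 122
 133 170] [[ 0.59208843 -0.10352338  0.0967    ]] [[ 0.58713013 -0.08987381  0.0967    ]
 [ 0.58899626 -0.11770538  0.0967    ]]
150 357 [[ 0.47599361 -0.01478777  0.048     ]]
250 320 [[ 0.50413649 -0.07153005  0.048     ]]
at [ 0.5403 -0.1066  0.1261] psi -1.503 t 7.25 F [-0.4 -0.7 -1.1] w 0.253
[{"claw":0,"x":0,"y":8,"z":0,"yaw":0.0},{"claw":0,"x":0,"y":9,"z":0,"yaw":0.0},{"claw":0,"x":0,"y":8,"z":-1,"yaw":0.0},{"claw":0,"x":0,"y":0,"z":0,"yaw":0.0},{"claw":0,"x":0,"y":0,"z":0,"yaw":0.0},{"claw":0,"x":-13,"y":0,"z":0,"yaw":0.0},{"claw":0,"x":-13,"y":0,"z":0,"yaw":0.0},{"claw":0,"x":-13,"y":0,"z":0,"yaw":0.0},{"claw":0,"x":-13,"y":0,"z":0,"yaw":0.0},{"claw":0,"x":-12,"y":0,"z":0,"yaw":0.0}]
[{"claw":0,"x":-13,"y":0,"z":0,"yaw":0.0},{"claw":0,"x":-13,"y":0,"z":0,"yaw":0.0},{"claw":0,"x":-13,"y":0,"z":0,"yaw":0.0},{"claw":0,"x":-13,"y":0,"z":0,"yaw":0.0},{"claw":0,"x":-13,"y":0,"z":0,"yaw":0.0},{"claw":0,"x":-13,"y":0,"z":0,"yaw":0.0},{"claw":0,"x":-13,"y":0,"z":0,"yaw":0.0},{"claw":0,"x":-12,"y":0,"z":0,"yaw":0.0},{"claw":0,"x":-13,"y":0,"z":0,"yaw":0.0},{"claw":0,"x":-13,"y":0,"z":0,"yaw":0.0}]
```

Emit:
servo_tool:
  plan:
    - {"claw": 0, "x": 0, "y": 8, "z": 0, "yaw": 0}
    - {"claw": 0, "x": 0, "y": 9, "z": 0, "yaw": 0}
    - {"claw": 0, "x": 0, "y": 8, "z": 0, "yaw": 0}
    - {"claw": 0, "x": 0, "y": 0, "z": 0, "yaw": 0}
    - {"claw": 0, "x": 0, "y": 0, "z": 0, "yaw": 0}
    - {"claw": 0, "x": -13, "y": 0, "z": 0, "yaw": 0}
    - {"claw": 0, "x": -13, "y": 0, "z": 0, "yaw": 0}
    - {"claw": 0, "x": -13, "y": 0, "z": 0, "yaw": 0}
    - {"claw": 0, "x": -13, "y": 0, "z": 0, "yaw": 0}
    - {"claw": 0, "x": -12, "y": 0, "z": 0, "yaw": 0}

```text
clock: 8.25
eef_pos: [0.5353, -0.0405, 0.1003]
orientation: [0.517, -0.517, 0.483, -0.482]
wrist_force: [-0.2, -0.3, -1.6]
gripper_width: 0.248
```

Emit:
servo_tool:
  plan:
    - {"claw": 0, "x": -13, "y": 0, "z": 0, "yaw": 0}
    - {"claw": 0, "x": -13, "y": 0, "z": 0, "yaw": 0}
    - {"claw": 0, "x": -13, "y": 0, "z": 0, "yaw": 0}
    - {"claw": 0, "x": -13, "y": 0, "z": 0, "yaw": 0}
    - {"claw": 0, "x": -13, "y": 0, "z": 0, "yaw": 0}
    - {"claw": 0, "x": -13, "y": 0, "z": 0, "yaw": 0}
    - {"claw": 0, "x": -13, "y": 0, "z": 0, "yaw": 0}
    - {"claw": 0, "x": -12, "y": 0, "z": 0, "yaw": 0}
    - {"claw": 0, "x": -13, "y": 0, "z": 0, "yaw": 0}
    - {"claw": 0, "x": -13, "y": 0, "z": 0, "yaw": 0}

```text
clock: 9.25
eef_pos: [0.5266, 0.0873, 0.1003]
orientation: [-0.517, 0.517, -0.483, 0.483]
wrist_force: [0.3, 0.2, -1.4]
gripper_width: 0.249
```

Run:
```python
from h import *
from plan import plan
from cell import manip
o=[]
for n in("wrist","side"):
    d=manip.get_image(n);o.append(d)
c=cv2.resize(o[1]["pixels"][170:340,220:390],(400,400));
cv2.imwrite("pics/c3.png",np.vstack([np.hstack([cv2.resize(o[0]["pixels"],(400,300)),c[:300]]),np.hstack([np.zeros((100,400,3),np.uint8),c[300:]])])[:,:,::-1])
p=-1.5034
# lift, back to start of pass 2 (n=+25,s=-75)
plan([('l',.5266,.086,.15,p,2),('l',.5895,-.1032,.15,p,6),('l',.5895,-.1032,.101,p,2)],0)
```

```text
at [0.5264 0.0894 0.0999] psi -1.499 t 9.35 F [-0.   1.4 -0.8] w 0.248
[{"claw":0,"x":2,"y":-25,"z":0,"yaw":0.0},{"claw":0,"x":1,"y":-25,"z":0,"yaw":0.0},{"claw":0,"x":33,"y":0,"z":8,"yaw":0.0},{"claw":0,"x":32,"y":0,"z":8,"yaw":0.0},{"claw":0,"x":32,"y":0,"z":9,"yaw":0.0},{"claw":0,"x":32,"y":0,"z":8,"yaw":0.0},{"claw":0,"x":32,"y":0,"z":8,"yaw":0.0},{"claw":0,"x":33,"y":-1,"z":8,"yaw":0.0},{"claw":0,"x":0,"y":25,"z":0,"yaw":0.0},{"claw":0,"x":0,"y":24,"z":0,"yaw":0.0}]
```

View pics/c3.png

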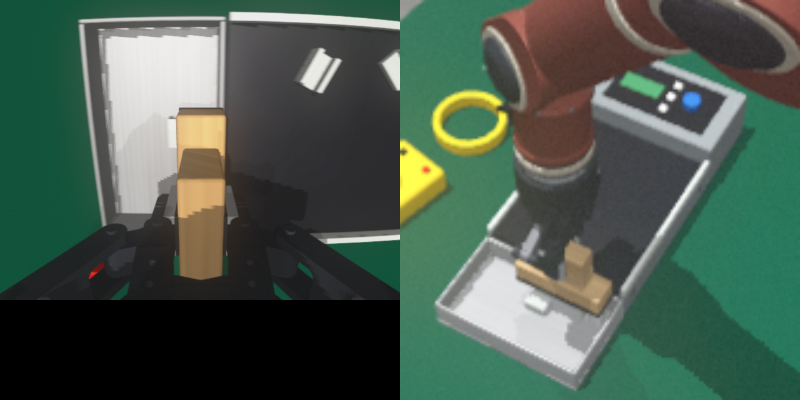

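Pass 1 cleared its strip: one chip is visible in the tray at (537,303), and the two far-side chips remain at (318,70) and (395,68). Now pass 2.

Emit:
servo_tool:
  plan:
    - {"claw": 0, "x": 2, "y": -25, "z": 0, "yaw": 0}
    - {"claw": 0, "x": 1, "y": -25, "z": 0, "yaw": 0}
    - {"claw": 0, "x": 33, "y": 0, "z": 8, "yaw": 0}
    - {"claw": 0, "x": 32, "y": 0, "z": 8, "yaw": 0}
    - {"claw": 0, "x": 32, "y": 0, "z": 9, "yaw": 0}
    - {"claw": 0, "x": 32, "y": 0, "z": 8, "yaw": 0}
    - {"claw": 0, "x": 32, "y": 0, "z": 8, "yaw": 0}
    - {"claw": 0, "x": 33, "y": 0, "z": 8, "yaw": 0}
    - {"claw": 0, "x": 0, "y": 5, "z": 0, "yaw": 0}
    - {"claw": 0, "x": 0, "y": 0, "z": 0, "yaw": 0}

```text
clock: 10.35
eef_pos: [0.588, -0.1085, 0.1446]
orientation: [-0.515, 0.516, -0.484, 0.483]
wrist_force: [0.2, 1.2, -2.3]
gripper_width: 0.246
```

Run:
```python
from plan import plan
p=-1.5034
plan([('l',.5895,-.1032,.101,p,4),('l',.5895,-.1032,.101,p,1),('l',.5764,.0894,.101,p,15)],0)
```

```text
at [ 0.588  -0.1085  0.1446] psi -1.506 t 10.35 F [ 0.2  1.2 -2.3] w 0.246
[{"claw":0,"x":-1,"y":11,"z":0,"yaw":-0.0},{"claw":0,"x":-2,"y":11,"z":1,"yaw":-0.0},{"claw":0,"x":-1,"y":11,"z":0,"yaw":-0.0},{"claw":0,"x":-1,"y":11,"z":1,"yaw":-0.0},{"claw":0,"x":0,"y":0,"z":0,"yaw":-0.0},{"claw":0,"x":-13,"y":0,"z":0,"yaw":-0.0},{"claw":0,"x":-13,"y":0,"z":0,"yaw":-0.0},{"claw":0,"x":-13,"y":0,"z":0,"yaw":-0.0},{"claw":0,"x":-13,"y":0,"z":0,"yaw":-0.0},{"claw":0,"x":-13,"y":0,"z":0,"yaw":-0.0}]
[{"claw":0,"x":-12,"y":0,"z":0,"yaw":-0.0},{"claw":0,"x":-13,"y":0,"z":0,"yaw":-0.0},{"claw":0,"x":-13,"y":0,"z":0,"yaw":-0.0},{"claw":0,"x":-13,"y":0,"z":0,"yaw":-0.0},{"claw":0,"x":-13,"y":0,"z":-1,"yaw":-0.0},{"claw":0,"x":-13,"y":0,"z":0,"yaw":-0.0},{"claw":0,"x":-13,"y":0,"z":0,"yaw":-0.0},{"claw":0,"x":-12,"y":0,"z":0,"yaw":-0.0},{"claw":0,"x":-13,"y":0,"z":0,"yaw":-0.0},{"claw":0,"x":-13,"y":0,"z":0,"yaw":-0.0}]
```

Emit:
servo_tool:
  plan:
    - {"claw": 0, "x": -1, "y": 11, "z": 0, "yaw": 0}
    - {"claw": 0, "x": -2, "y": 11, "z": 1, "yaw": 0}
    - {"claw": 0, "x": -1, "y": 11, "z": 0, "yaw": 0}
    - {"claw": 0, "x": -1, "y": 10, "z": 0, "yaw": 0}
    - {"claw": 0, "x": 0, "y": 0, "z": 0, "yaw": 0}
    - {"claw": 0, "x": -13, "y": 0, "z": 0, "yaw": 0}
    - {"claw": 0, "x": -13, "y": 0, "z": 0, "yaw": 0}
    - {"claw": 0, "x": -13, "y": 0, "z": 0, "yaw": 0}
    - {"claw": 0, "x": -13, "y": 0, "z": 0, "yaw": 0}
    - {"claw": 0, "x": -13, "y": 0, "z": 0, "yaw": 0}

```text
clock: 11.35
eef_pos: [0.5852, -0.0352, 0.1025]
orientation: [0.517, -0.517, 0.482, -0.482]
wrist_force: [-0.7, -0.3, -2.6]
gripper_width: 0.253
```

Emit:
servo_tool:
  plan:
    - {"claw": 0, "x": -12, "y": 0, "z": 0, "yaw": 0}
    - {"claw": 0, "x": -13, "y": 0, "z": 0, "yaw": 0}
    - {"claw": 0, "x": -13, "y": 0, "z": 0, "yaw": 0}
    - {"claw": 0, "x": -13, "y": 0, "z": 0, "yaw": 0}
    - {"claw": 0, "x": -13, "y": 0, "z": 0, "yaw": 0}
    - {"claw": 0, "x": -13, "y": 0, "z": 0, "yaw": 0}
    - {"claw": 0, "x": -13, "y": 0, "z": 0, "yaw": 0}
    - {"claw": 0, "x": -12, "y": 0, "z": 0, "yaw": 0}
    - {"claw": 0, "x": -13, "y": 0, "z": 0, "yaw": 0}
    - {"claw": 0, "x": -13, "y": 0, "z": 0, "yaw": 0}

```text
clock: 12.35
eef_pos: [0.5764, 0.0917, 0.1023]
orientation: [-0.517, 0.517, -0.483, 0.483]
wrist_force: [0.4, 0.4, -0.8]
gripper_width: 0.252
```

Emit:
servo_tool:
  plan:
    - {"claw": 0, "x": 0, "y": 0, "z": 0, "yaw": 0}
    - {"claw": 0, "x": 0, "y": -20, "z": 0, "yaw": 0}
    - {"claw": 0, "x": 0, "y": -30, "z": 0, "yaw": 0}
    - {"claw": 0, "x": 0, "y": -30, "z": 0, "yaw": 0}
    - {"claw": 0, "x": 0, "y": -20, "z": 0, "yaw": 0}
    - {"claw": 0, "x": 40, "y": 0, "z": 0, "yaw": 0}
    - {"claw": 0, "x": 40, "y": 0, "z": 0, "yaw": 0}
    - {"claw": 0, "x": 40, "y": 0, "z": 0, "yaw": 0}
    - {"claw": 0, "x": 40, "y": 0, "z": 0, "yaw": 0}
    - {"claw": 0, "x": 40, "y": 0, "z": 0, "yaw": 0}

```text
clock: 13.35
eef_pos: [0.5897, -0.1113, 0.2024]
orientation: [-0.516, 0.517, -0.483, 0.483]
wrist_force: [-0.3, 0.2, -2.4]
gripper_width: 0.251
```

Run:
```python
from h import *
from plan import plan
from cell import manip
o=[]
for n in("top","side"):
    d=manip.get_image(n);o.append(d)
c=cv2.resize(o[1]["pixels"][170:340,220:390],(400,400));t=cv2.resize(o[0]["pixels"][190:290,220:390],(400,235))
cv2.imwrite("pics/c4.png",np.hstack([np.vstack([t,np.zeros((165,400,3),np.uint8)]),c])[:,:,::-1])
p=-1.583
plan([('l',.484,-.401,.17,p,9)],0)
```

```text
at [ 0.5884 -0.1193  0.2037] psi -1.516 t 13.45 F [-0.7 -0.2 -1.5] w 0.247
[{"claw":0,"x":31,"y":4,"z":-13,"yaw":0.01},{"claw":0,"x":30,"y":4,"z":-13,"yaw":0.0},{"claw":0,"x":31,"y":4,"z":-13,"yaw":0.01},{"claw":0,"x":31,"y":4,"z":-13,"yaw":0.01},{"claw":0,"x":31,"y":4,"z":-12,"yaw":0.01},{"claw":0,"x":31,"y":4,"z":-12,"yaw":0.0},{"claw":0,"x":31,"y":4,"z":-12,"yaw":0.01},{"claw":0,"x":31,"y":4,"z":-12,"yaw":0.01},{"claw":0,"x":32,"y":4,"z":-12,"yaw":0.01},{"claw":0,"x":0,"y":0,"z":0,"yaw":0}]
```

View pics/c4.png

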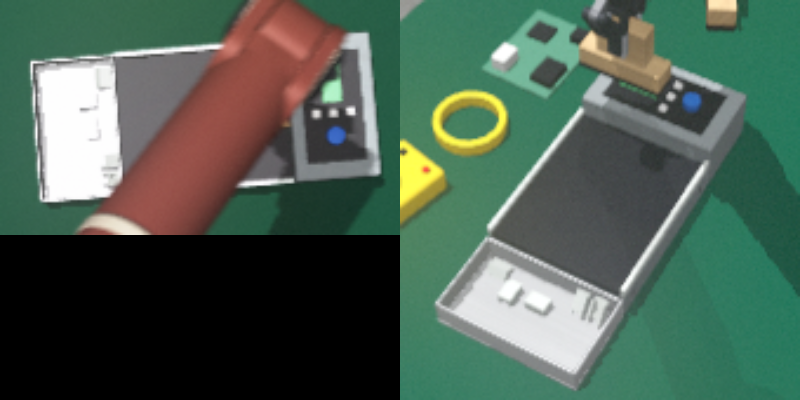

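The plate is empty. Chips are in the tray at (500,268), (510,292), (538,302) and a pair near (580-600,305). Now return the block.

Emit:
servo_tool:
  plan:
    - {"claw": 0, "x": 31, "y": 4, "z": -13, "yaw": 0.01}
    - {"claw": 0, "x": 30, "y": 4, "z": -13, "yaw": 0}
    - {"claw": 0, "x": 31, "y": 4, "z": -13, "yaw": 0.01}
    - {"claw": 0, "x": 31, "y": 4, "z": -13, "yaw": 0.01}
    - {"claw": 0, "x": 31, "y": 4, "z": -12, "yaw": 0.01}
    - {"claw": 0, "x": 31, "y": 4, "z": -12, "yaw": 0}
    - {"claw": 0, "x": 31, "y": 4, "z": -12, "yaw": 0.01}
    - {"claw": 0, "x": 31, "y": 4, "z": -12, "yaw": 0.01}
    - {"claw": 0, "x": 20, "y": 4, "z": -12, "yaw": 0.01}
    - {"claw": 0, "x": 0, "y": 0, "z": 0, "yaw": 0}

```text
clock: 14.45
eef_pos: [0.4845, -0.3849, 0.1664]
orientation: [-0.495, 0.499, -0.503, 0.503]
wrist_force: [-0.2, -1.1, -1.3]
gripper_width: 0.252
```

Run:
```python
from plan import plan
plan([('l',.484,-.401,.065,-1.583,7),('l',.484,-.401,.0605,-1.583,2)],0)
```

```text
at [ 0.4845 -0.3849  0.1664] psi -1.582 t 14.45 F [-0.2 -1.1 -1.3] w 0.252
[{"claw":0,"x":2,"y":14,"z":0,"yaw":0.0},{"claw":0,"x":2,"y":15,"z":0,"yaw":0.0},{"claw":0,"x":3,"y":14,"z":0,"yaw":0.0},{"claw":0,"x":2,"y":15,"z":0,"yaw":0.0},{"claw":0,"x":2,"y":14,"z":0,"yaw":0.0},{"claw":0,"x":2,"y":15,"z":0,"yaw":0.0},{"claw":0,"x":3,"y":14,"z":0,"yaw":0.0},{"claw":0,"x":0,"y":3,"z":0,"yaw":0.0},{"claw":0,"x":0,"y":2,"z":0,"yaw":0.0},{"claw":0,"x":0,"y":0,"z":0,"yaw":0}]
```

Emit:
servo_tool:
  plan:
    - {"claw": 0, "x": 2, "y": 14, "z": 0, "yaw": 0}
    - {"claw": 0, "x": 2, "y": 15, "z": 0, "yaw": 0}
    - {"claw": 0, "x": 3, "y": 14, "z": 0, "yaw": 0}
    - {"claw": 0, "x": 2, "y": 15, "z": 0, "yaw": 0}
    - {"claw": 0, "x": 2, "y": 14, "z": 0, "yaw": 0}
    - {"claw": 0, "x": 2, "y": 15, "z": 0, "yaw": 0}
    - {"claw": 0, "x": 3, "y": 13, "z": 0, "yaw": 0}
    - {"claw": 0, "x": 0, "y": 2, "z": 0, "yaw": 0}
    - {"claw": 0, "x": 0, "y": 2, "z": 0, "yaw": 0}
    - {"claw": 0, "x": 0, "y": 0, "z": 0, "yaw": 0}

```text
clock: 15.45
eef_pos: [0.4891, -0.3964, 0.0626]
orientation: [-0.499, 0.499, -0.5, 0.501]
wrist_force: [-0.3, -0.3, -0.9]
gripper_width: 0.247
```

Emit:
servo_tool:
  plan:
    - {"claw": 0, "x": 0, "y": 1, "z": 0, "yaw": 0}
    - {"claw": 0, "x": 0, "y": 0, "z": 0, "yaw": 0}
    - {"claw": 0, "x": 0, "y": 0, "z": 0, "yaw": 0}
    - {"claw": 0, "x": 0, "y": 0, "z": 0, "yaw": 0}
    - {"claw": 0, "x": 0, "y": 0, "z": 0, "yaw": 0}
    - {"claw": 0, "x": 0, "y": 0, "z": 0, "yaw": 0}
    - {"claw": 0, "x": 0, "y": 0, "z": 0, "yaw": 0}
    - {"claw": 0, "x": 0, "y": 0, "z": 0, "yaw": 0}
    - {"claw": 0, "x": 0, "y": 0, "z": 0, "yaw": 0}
    - {"claw": 0, "x": 0, "y": 0, "z": 0, "yaw": 0}

```text
clock: 16.45
eef_pos: [0.4889, -0.3961, 0.0613]
orientation: [-0.499, 0.499, -0.501, 0.501]
wrist_force: [-0.9, 0.4, -1.3]
gripper_width: 0.251
```

Emit:
servo_tool:
  plan:
    - {"claw": 0, "x": 0, "y": 1, "z": 0, "yaw": 0}
    - {"claw": 0, "x": 0, "y": 0, "z": 0, "yaw": 0}
    - {"claw": 0, "x": 0, "y": 1, "z": 0, "yaw": 0}
    - {"claw": 0, "x": 0, "y": 0, "z": 0, "yaw": 0}
    - {"claw": 0, "x": 0, "y": 0, "z": 0, "yaw": 0}
    - {"claw": 0, "x": 0, "y": 0, "z": 0, "yaw": 0}
    - {"claw": 0, "x": 0, "y": 0, "z": 0, "yaw": 0}
    - {"claw": 0, "x": 0, "y": 0, "z": 0, "yaw": 0}
    - {"claw": 0, "x": 0, "y": 0, "z": 0, "yaw": 0}
    - {"claw": 0, "x": 0, "y": 0, "z": 0, "yaw": 0}

```text
clock: 17.45
eef_pos: [0.4889, -0.3961, 0.0593]
orientation: [-0.499, 0.499, -0.501, 0.501]
wrist_force: [-0.2, -1.0, -1.1]
gripper_width: 0.243
```

Emit:
servo_tool:
  plan:
    - {"claw": 0, "x": 0, "y": 1, "z": 0, "yaw": 0}
    - {"claw": 0, "x": 0, "y": 0, "z": 0, "yaw": 0}
    - {"claw": 0, "x": 0, "y": 0, "z": 0, "yaw": 0}
    - {"claw": 0, "x": 0, "y": 0, "z": 0, "yaw": 0}
    - {"claw": 0, "x": 0, "y": 0, "z": 0, "yaw": 0}
    - {"claw": 0, "x": 0, "y": 0, "z": 0, "yaw": 0}
    - {"claw": 0, "x": 0, "y": 0, "z": 0, "yaw": 0}
    - {"claw": 0, "x": 0, "y": 0, "z": 0, "yaw": 0}
    - {"claw": 0, "x": 0, "y": 0, "z": 0, "yaw": 0}
    - {"claw": 0, "x": 0, "y": 0, "z": 0, "yaw": 0}

```text
clock: 18.45
eef_pos: [0.489, -0.3962, 0.0592]
orientation: [-0.5, 0.499, -0.5, 0.501]
wrist_force: [-1.1, 0.8, 5.1]
gripper_width: 0.25
```

Contact made (+5 N, z held at 0.0592). Open, then rise straight up.

Emit:
servo_tool:
  plan:
    - {"claw": 0.5, "x": 0, "y": 0, "z": 0, "yaw": 0}
    - {"claw": 0.7, "x": 0, "y": 0, "z": 0, "yaw": 0}
    - {"claw": 1, "x": 0, "y": 0, "z": 0, "yaw": 0}
    - {"claw": 1, "x": 0, "y": 0, "z": 0, "yaw": 0}
    - {"claw": 1, "x": 0, "y": 0, "z": 0, "yaw": 0}
    - {"claw": 1, "x": 0, "y": 0, "z": 0, "yaw": 0}
    - {"claw": 1, "x": 0, "y": 0, "z": 0, "yaw": 0}
    - {"claw": 1, "x": 0, "y": 0, "z": 0, "yaw": 0}
    - {"claw": 1, "x": 0, "y": 0, "z": 0, "yaw": 0}
    - {"claw": 1, "x": 0, "y": 0, "z": 0, "yaw": 0}

```text
clock: 19.45
eef_pos: [0.4889, -0.3961, 0.0583]
orientation: [-0.499, 0.499, -0.501, 0.501]
wrist_force: [-0.4, -0.0, 0.1]
gripper_width: 1.001
```

Emit:
servo_tool:
  plan:
    - {"claw": 1, "x": 0, "y": -10, "z": 0, "yaw": 0}
    - {"claw": 1, "x": 0, "y": -20, "z": 0, "yaw": 0}
    - {"claw": 1, "x": 0, "y": -30, "z": 0, "yaw": 0}
    - {"claw": 1, "x": 0, "y": -30, "z": 0, "yaw": 0}
    - {"claw": 1, "x": 0, "y": -30, "z": 0, "yaw": 0}
    - {"claw": 1, "x": 0, "y": -30, "z": 0, "yaw": 0}
    - {"claw": 1, "x": 0, "y": -20, "z": 0, "yaw": 0}
    - {"claw": 1, "x": 0, "y": -10, "z": 0, "yaw": 0}
    - {"claw": 1, "x": 0, "y": 0, "z": 0, "yaw": 0}
    - {"claw": 1, "x": 0, "y": 0, "z": 0, "yaw": 0}

```text
clock: 20.45
eef_pos: [0.4886, -0.3955, 0.2375]
orientation: [0.5, -0.499, 0.501, -0.5]
wrist_force: [0.1, -0.0, -0.1]
gripper_width: 1.001
```

Run:
```python
from h import *
from cell import manip
W,S,T=[manip.get_image(n) for n in("wrist","side","top")]
a=cv2.resize(W["pixels"],(400,300));b=cv2.resize(S["pixels"][160:340,220:420],(400,360))
t=cv2.resize(T["pixels"][130:280,180:480],(400,200))
o=np.zeros((560,800,3),np.uint8);o[:300,:400]=a;o[:360,400:]=b;o[310:510,:400]=t
cv2.imwrite("pics/c5.png",o[:,:,::-1])
hsv=cv2.cvtColor(W["pixels"],cv2.COLOR_RGB2HSV);H,Sa,V=[hsv[...,i].astype(int) for i in range(3)]
for k in comps((H<30)&(Sa>40)&(V>150),800):
    r=cv2.minAreaRect(k);print(ray(W,cv2.boxPoints(r),.03)[:,:2].round(4).tolist())
# bystanders: change of top picture since the start
T0=pickle.load(open("pics/top0.pkl","rb"))["pixels"];df=cv2.absdiff(T["pixels"],T0).max(2)>50
for n,(x0,y0,x1,y1) in dict(jar=(140,232,175,265),cup=(190,150,225,185),meter=(230,140,292,185),tape=(296,148,335,185),module=(342,145,395,188),driver=(215,290,240,365)).items(): print(n,df[y0:y1,x0:x1].mean().round(3))
s=manip.get_state();print(s["clock"],s["eef_pos"],s["wrist_force"])
```

```text
[[0.3161, -0.495], [0.3152, -0.5287], [0.2645, -0.535], [0.2658, -0.4996]]
[[0.5387, -0.3819], [0.5387, -0.4112], [0.4383, -0.4123], [0.4384, -0.3804]]
[[0.6218, -0.3624], [0.6791, -0.4596], [0.6404, -0.4865], [0.5809, -0.3878]]
jar 0.0
cup 0.0
meter 0.0
tape 0.0
module 0.0
driver 0.0
20.6 [ 0.48853438 -0.39543558  0.23679829] [ 0.20818137 -0.11571648 -0.69903839]
```

View pics/c5.png

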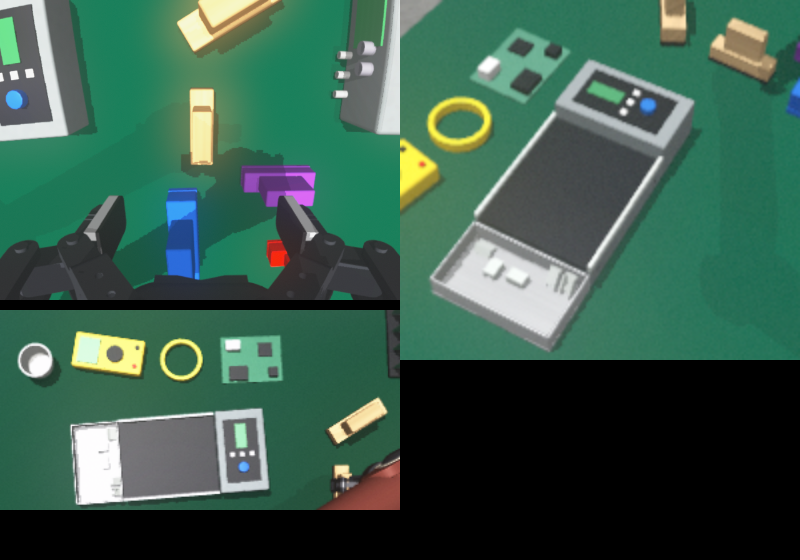

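The block stands upright at (201,128), the plate is clear and the bystanders are unmoved. One enlargement to count the chips in the tray.

Run:
```python
from h import *
from cell import manip
S,T=[manip.get_image(n) for n in("side","top")]
f=lambda i,w,h:cv2.convertScaleAbs(cv2.resize(i,(w,h),interpolation=cv2.INTER_CUBIC),alpha=1.6,beta=-160)
cv2.imwrite("pics/c6.png",np.hstack([f(S["pixels"][255:345,225:325],500,450),f(T["pixels"][205:285,228:283],300,450)])[:,:,::-1])
```

```text
(no output)
```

View pics/c6.png

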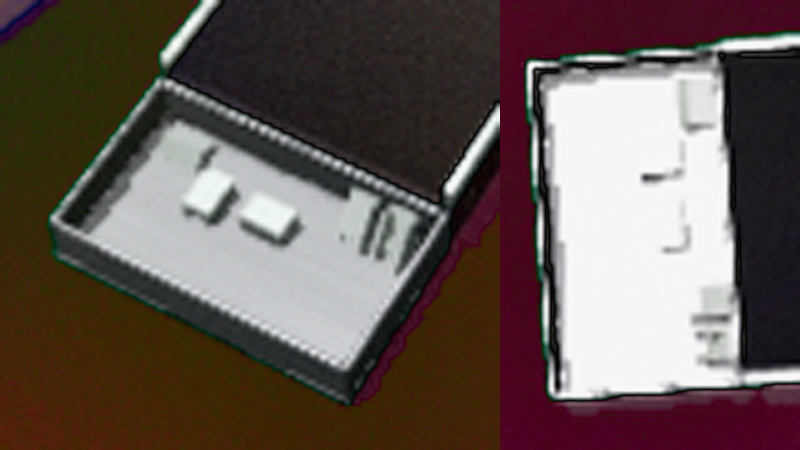

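Five offcuts counted: (185,145), (208,195), (270,215), and a pair at (365,215) and (395,230), all inside the rim. Handing in.

```bash
python3 -c "
from cell import manip
print(manip.finish_job(),manip.get_state()['clock'])"
```

```text
the job is handed in; nothing more can be done
the job is handed in; nothing more can be done
```

I picked up the small wooden block and wiped the plate in two overlapping passes from the head end to the tray. I then stood the block back on the bench and handed the job in at about 21 s of the 56 s limit.

- **Offcuts:** the plate is empty. I counted five in the tray, inside the rim. Two of them lie close together near one wall, so their exact tilt is not clear in the pictures.
- **Block:** it stands upright at about (0.489, -0.396), roughly 7 mm from where it started. The gripper is open and well clear above it.
- **Other things on the bench:** comparing the top picture before and after showed no change around the jar, cup, meter, tape, module or driver.
- **Forces:** the readings taken at the end of each move peaked at about 5 N.

None of the checks failed or disagreed. The hand-in itself gives no verdict.

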